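# Seat a five-cuvette strip in the incubator block and lock it

### The job

Take the blue cuvette strip from its stand and gently lower it into the incubator block so that all five cuvettes stand in their slots and its bar lies flush on the metal insert, then slide the red locking yoke fully home over it and let go. The insert is clamped a little differently along its row each time, so feel for the slots with light pressure rather than forcing the strip down; leave the orange strip and everything else on the bench where they are.

Things in the scene. Friction and masses are not known exactly. Their poses are not given: they have to be found in the camera images.
- strip_grip (a point): Centre of the blue strip's upright tab: 22 (x) by 10 (y) by 32 mm tall, on top of a bar 12 (x) by 104 (y) by 8 mm, under which hang five white teeth (cuvettes) 8 by 8 by 24 mm, at y = -32, -16, 0, 16, 32 mm. The point is 16 mm above the bar's top, 48 mm above the tooth tips. z up; same after a half turn. 40 to 85 g, loose. Pinch it firmly across y (10 mm).
- stand: Fixed grey stand, 150 (x) by 124 (y) mm; origin under its middle. Two bays, at x = -32 and +32 mm, rows along y; the two strips hang in them upright by their bar ends, bar underside 34 mm above the bench, end stops to 40 mm. Which strip is in which bay changes. Lift straight up by 35 mm or more to clear it.
- spare_grip (a point): Centre of the tab of the orange strip in the stand's other bay: same bar and tab, but four wider teeth that do not fit the insert. Leave it alone.
- incubator: Fixed white incubator block, 173 (x) by 167 (y) mm, deck 40 mm high; origin on the bench under the slot row's line. Its bare-metal insert, 44 (x) by 108 (y) mm, top 45 mm high, lies in a longer well and gives on springs (about 2 N, then 5 N per mm, stop at 3 mm): five slots at 16 mm pitch along y, each 9.6 (y) by 12.5 (x) mm, 28 mm deep, 6.4 mm flat ribs between, 17 mm solid lands at the ends.
- seat (a point): Reference point on the slot row's line, level with the insert's top (45 mm above bench). x across the row, away from the yoke's knob; y along the row. The middle slot is NOT here: the insert is clamped 1 to 15 mm from here along +y, different each time, not measured, only seen or felt; it stays put under gentle forces. Seated, strip_grip is 24 mm above this level. In x the slots are on this line.
- yoke_knob (a point): Middle of the red locking yoke's upright black knob: 16 mm diameter, 32 mm tall, on a flat plate whose top is 61 mm above the bench, on the seat's -x side. The yoke slides along the seat's +x; its two flat tines pass over the strip's bar on both sides of the tab with 2 mm to spare, so a strip that is not fully down blocks it.
- yoke (a joint): Yoke travel in m: 0 withdrawn (knob 85 mm from the slot row, tine ends 38 mm from it), 0.050 fully home at its stop (tine ends 12 mm past the row's line). About 2.5 N of friction; stays where left.
- reagent: Amber reagent bottle, 60 mm across, 130 mm tall; origin under its base. A bystander.
- stain: Small blue stain bottle, 44 mm across, 85 mm tall; origin under its base. A bystander.
- beaker: White beaker, 66 mm across, 75 mm tall; origin under its base. A bystander.
- slidebox: Green slide box, 90 by 170 by 32 mm; origin under its middle. A bystander.
- tuberack: White rack of capped sample tubes, 70 by 130 mm, 94 mm tall; origin under its middle. A bystander.
- tipbox: Blue tip box, 85 by 120 by 55 mm; origin under its middle. A bystander.
- spatula: Lab spatula, 170 mm long, lying flat. A bystander.
Mind the look-alikes: they are no part of the job. Leave any pink or turquoise look-alike of the part that bears strip_grip alone.

How it is judged:
By the outcome, as a careful person would: the job done as asked, in the order asked, and still so for the second after the job is handed in, with the robot touching nothing.
It also fails if it takes over 72 s, if anything falls off the work surface, if the arm or the gripper's body presses on something with over 40 N, if the wrist force passes 120 N, or if a joint passes its speed limit or range.

### The arm

A 6-joint arm with a two-finger parallel gripper is mounted at the origin on the work surface. World frame = base frame: x ahead of the robot, y to its left, z up, the work surface at z = 0. Lengths are in mm, angles in rad, forces in N, time in s.
With the tool pointing down it reaches from about 300 to 775 mm from the base axis. Payload 14.6 kg.
Tool frame: the origin (TCP) lies between the finger pads; the fingertips stand 19 mm ahead of it and the grasp point (between the pads) is the TCP (manip.tcp_to_tips is the distance from the TCP to the fingertips, in mm); x points along the fingers, z is the direction in which the jaws open and shut, and the axes are right-handed (so a half turn about x gives the same grasp; the last joint's range is limited). The gripper opens to 94 mm and grips with 3 to 60 N. Pads are 16 mm wide; open, the fingers measure 119 mm over their backs; the gripper's body (75 mm by 177 mm) begins 78 mm behind the grasp point.
Start: joints at [-1.273, 0.3, 1.521, -0, 1.321, -0.067], TCP at [196.212, -513.8, 224.446] pointing down, gripper open.
Joint ranges: [-3.03, 3.03], [-0.79, 2.21], [0.23, 2.52], [-1.04, 4.18], [0, 3.07], [-2.55, 2.55]. Speed limits (rad/s): [2.22, 2.22, 2.57, 3.14, 3.14, 3.14].

### API

Orientations are given as [roll, pitch, yaw] about the fixed x, y, z axes, in that order (R = Rz(yaw) Ry(pitch) Rx(roll)).
In Python, from cell import manip gives the robot as it stands.
- The arm moves only by the tool jog_arm, never from a script. Its argument "moves" is a list that holds one entry, the list of rows, each a list of 6 numbers: the shift along the world's x, y, z in mm, then the turn, a rotation vector about the world's x, y, z in degrees. In form: [[[dx, dy, dz, wx, wy, wz], ...]]. A call has 1 to 5 rows; each row shifts and turns the pose as measured when the row begins; what a row does not reach is not made up. A row lasts 1/10 s, in which the tool goes at most 50 mm and 8.59 degrees, less where a joint would pass 70% of its speed; a pose out of reach is approached as far as the arm can. A call is refused whole if a number of a shift passes 50 or a number of a turn 8.59, either way. A call with a gripper value outside its range is refused whole. "gripper" is the opening, from -1 (shut) to 1 (fully open), set as the call begins (left out, the last holds). The fingers move at their own pace and stop on an object; "squeeze" is the grip in N (left out, the last holds). Time passes only in rows, so rows that do not move let the fingers close. It gives the time, the measured TCP pose, the force and the opening at its end, in the units of the state.
- manip.read_state(): the state, without advancing time (a new reading comes with each control period).
- manip.camera(name): name is "scene" or "top" or "wrist"; returns (picture, depth): 384x512x3 uint8, blue, green, red; 384x512 float32, mm along the optical axis (not along the pixel's ray), 0 where there is no reading.
- manip.camera_params(name): a dict with "fx", "fy", "cx", "cy" (pixels), "rvec" (rotation vector, rad) and "tvec" (3), from world to camera coordinates, as OpenCV has them. Camera axes: x right, y down, z forward; pixel columns grow to the right and rows downward; lengths in mm; the calibration is good to about 2 mm. A picture is of the moment at which its call begins: read the wrist's pose just before it. camera_params takes no time and is no camera call; for the wrist camera it gives the pose at the moment of the call.
- manip.sign_off(): hands the job in, once; it reports no verdict.
The state is a dict: "clock": time; "joints": joint angles; "qd": joint speeds; "effort": joint torques, N m; "eef_pos": TCP position; "eef_rot": TCP orientation; "wrist_force": force on the tool from outside, world axes, zero at the start; "moment": the same for the moment, N m; "finger_gap": finger opening in mm.
Only numpy, scipy, OpenCV 4.12 (cv2) and the standard library are available. Lean on these libraries where they do the work, as an engineer would, in place of code of your own. Each camera call takes 0.05 s, during which the arm holds its last target. There are 200 camera calls.

## Working session

There is one attempt and no reset: what is moved stays moved. The work goes in short steps, Python scripts to look and compute and a tool call to move; the robot and the scene stay as the last step left them, time stands still between calls to the robot, and variables do not carry over. Pictures are saved under pics/ and viewed, about 8 in all and at most 12, crops included, and the job is handed in when it is done.

Besides the shell and the picture viewer there is one more tool, called as name(argument=value, ...) on one line, values as JSON. jog_arm: Moves the arm, as the interface text tells. Its arguments: {"type":"object","properties":{"moves":{"type":"array","items":{"type":"array","items":{"type":"array","items":{"type":"number"}}}},"gripper":{"type":"number"},"squeeze":{"type":"number"}},"required":["moves"]}

```bash
mkdir -p pics; cat > h.py <<'E'
import numpy as np, cv2
from cell import manip
def P(n):
    p=manip.camera_params(n); R=cv2.Rodrigues(np.array(p["rvec"],float))[0]; return p,R,np.array(p["tvec"],float).ravel()
def pts(n,d):
    "world xyz map from depth"
    p,R,t=P(n); v,u=np.mgrid[:384,:512]
    c=np.stack([(u-p["cx"])/p["fx"]*d,(v-p["cy"])/p["fy"]*d,d],-1)
    return (c-t)@R
def ray(n,u,v,z,pr=None):
    "pixel -> world on plane z"
    p,R,t=pr or P(n); o=-R.T@t; d=R.T@np.array([(u-p["cx"])/p["fx"],(v-p["cy"])/p["fy"],1]); return o+d*(z-o[2])/d[2]
def proj(n,X):
    p,R,t=P(n); c=R@np.array(X,float)+t; return p["fx"]*c[0]/c[2]+p["cx"],p["fy"]*c[1]/c[2]+p["cy"]
E
python3 - <<'E'
from h import *
for n in("top","scene"):
    im,d=manip.camera(n); cv2.imwrite(f"pics/{n}0.png",cv2.resize(im,(800,600))); np.savez(f"{n}0.npz",im=im,d=d)
print(manip.read_state()); print(manip.camera_params("top"))
E
```

```text
{'clock': 0.1, 'joints': array([-1.27263269e+00,  3.00395719e-01,  1.52150825e+00, -6.21049841e-06,
        1.32069409e+00, -6.65981332e-02]), 'qd': array([ 0.0009978 , -0.00039107, -0.00182222,  0.00057028, -0.00159127,
        0.00086045]), 'effort': array([-1.56910619e-04, -5.32649410e+01, -3.53287518e+01,  7.08927051e-02,
        2.35360838e-02, -5.02809553e-05]), 'eef_pos': array([ 196.13446135, -513.61413329,  223.95847728]), 'eef_rot': array([3.08097785, 1.56979091, 1.87494483]), 'wrist_force': array([ 0.68231695, -0.45429564,  1.24395507]), 'moment': array([-0.01281279, -0.03363465, -0.04427532]), 'finger_gap': 94.60014854340022}
{'fx': 362.0408924427495, 'fy': 362.0408924427495, 'cx': 255.77295254064805, 'cy': 197.25192380561452, 'rvec': array([ 2.14938567, -2.10005738,  0.16966586]), 'tvec': array([ -7.33781299, 545.05747122, 970.95410692])}
```

View pics/top0.png

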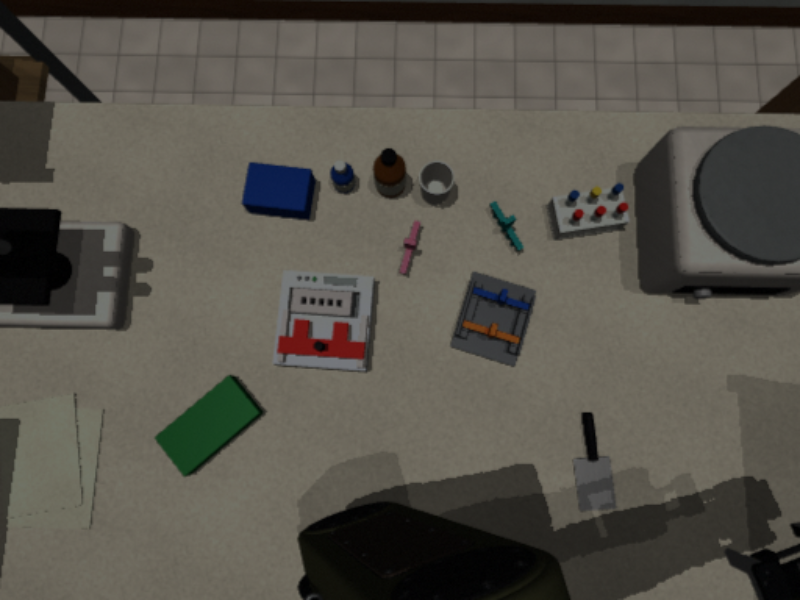

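View pics/scene0.png

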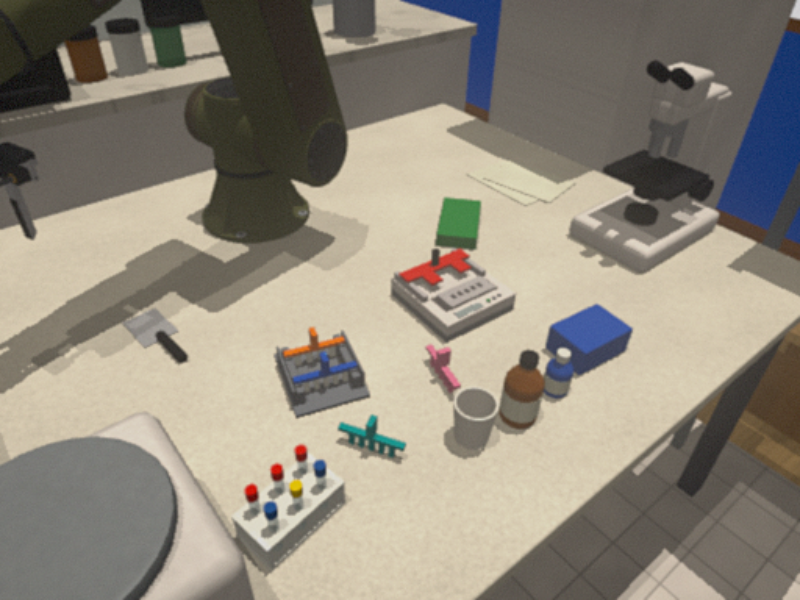

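The top view (800 px scale) shows the stand at (493,318), with the blue strip at (501,297) and the orange one at (490,331). The incubator is at (325,320), its slots at (322,302) and the black knob at (320,347). Pink (411,248) and turquoise (506,226) are look-alikes lying loose. Only the strip at (501,297) is blue, in the stand and has five teeth, so that's the one to take.

```bash
cat > m.py <<'E'
from h import *
z=np.load("top0.npz"); im,d=z["im"],z["d"]; W=pts("top",d); s=.64
hsv=cv2.cvtColor(im,cv2.COLOR_BGR2HSV); H,S,V=cv2.split(hsv)
v,u=np.mgrid[:384,:512]
def box(a,b,c,e): return (u>a*s)&(u<c*s)&(v>b*s)&(v<e*s)
def rep(name,m,zl,zh):
    m=m&(W[...,2]>zl)&(W[...,2]<zh); p=W[m]
    if len(p)<3: print(name,len(p)); return
    r=cv2.minAreaRect(p[:,:2].astype(np.float32)); bx=cv2.boxPoints(r)
    e=[bx[1]-bx[0],bx[2]-bx[1]]; l=max(e,key=np.linalg.norm)
    print(name,len(p),"mean",p.mean(0).round(1),"med z",np.median(p[:,2]).round(1),"rect",np.round(r[0],1),np.round(r[1],1),"long dir deg",np.degrees(np.arctan2(l[1],l[0])).round(1))
st=box(440,265,545,370)
blue=st&(H>100)&(H<130)&(S>150); org=st&(H<20)&(S>150)
rep("blue bar",blue,30,56); rep("blue tab",blue,62,90)
rep("orange bar",org,30,56); rep("orange tab",org,62,90)
inc=box(265,262,385,378)
rep("deck",inc,32,70); 
red=inc&((H<8)|(H>172))&(S>150); rep("red",red,50,70); rep("knob",inc,78,110)
rep("stand",st,5,80)
E
python3 m.py
python3 - <<'E'
import cv2,numpy as np
im=np.load("top0.npz")["im"]
a=cv2.resize(im[165:245,165:350],None,fx=4.3,fy=4.3,interpolation=cv2.INTER_CUBIC)
cv2.imwrite("pics/crop1.png",cv2.convertScaleAbs(a,alpha=1.6))
E
```

```text
blue bar 139 mean [ 568.2 -176.1   43.3] med z 43.1 rect [ 566.6 -175.8] [103.7  19.5] long dir deg 74.4
blue tab 36 mean [ 566.6 -174.6   73.5] med z 74.9 rect [ 568.  -175.2] [ 9.9 22.2] long dir deg -15.0
orange bar 146 mean [ 507.  -157.9   42.8] med z 43.0 rect [ 507.8 -157.5] [103.1  14.3] long dir deg 74.3
orange tab 35 mean [ 506.2 -156.7   73.8] med z 74.4 rect [ 506.8 -157.2] [ 9.7 22.2] long dir deg -16.7
deck 3413 mean [519.6 143.2  47.7] med z 43.5 rect [522.9 143.9] [167.4 173.7] long dir deg -2.8
red 736 mean [478.8 142.2  62.3] med z 62.4 rect [486.5 140.8] [149.4  60.4] long dir deg 87.1
knob 32 mean [469.  142.   93.2] med z 94.2 rect [468.7 141.9] [13.6 12.7] long dir deg 89.9
stand 2240 mean [ 534.1 -165.9   21.6] med z 10.9 rect [ 535.6 -167.6] [190.2 186.7] long dir deg 88.6
```

View pics/crop1.png

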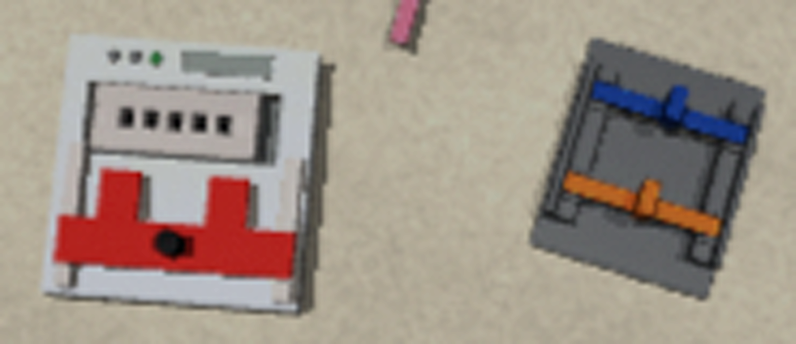

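```bash
cat >> m.py <<'E'
print("----")
from scipy.spatial.transform import Rotation as Ro
g=V.astype(int); w=inc&(v>165+95/4.3)&(v<165+145/4.3)&(u>165+100/4.3)&(u<165+245/4.3)
m=(w&(g<60)).astype(np.uint8); n,l,stt,c=cv2.connectedComponentsWithStats(m)
for i in range(1,n):
    if stt[i,4]>=4: print(stt[i],c[i].round(1),ray("top",*c[i],45).round(1))
s_=manip.read_state(); R=Ro.from_euler("xyz",s_["eef_rot"]).as_matrix(); print(R.round(3)); print(np.degrees(np.arctan2(R[1,2],R[0,2])))
p,Rw,t=P("wrist"); print("wrist cam pos in tool",(R.T@(-Rw.T@t-s_["eef_pos"])).round(1),"axis in tool",(R.T@Rw.T[:,2]).round(3),p["fx"])
E
python3 m.py|sed -n '/----/,$p'
```

```text
----
[193 190   3   4  12] [194.  191.5] [558.1 180.7  45. ]
[199 191   3   4  11] [199.9 192.4] [556.  163.8  45. ]
[204 191   3   4  11] [205.1 192.6] [555.5 149.1  45. ]
[210 192   3   4  11] [211.1 193.4] [553.8 132.   45. ]
[216 192   3   4  10] [216.8 193.3] [554.4 115.8  45. ]
[[-0.     0.934  0.357]
 [ 0.001  0.357 -0.934]
 [-1.     0.    -0.001]]
-69.10059990489262
wrist cam pos in tool [-158.4   77.3    0.9] axis in tool [ 0.965 -0.264 -0.   ] 269.703295912752
```

jog_arm(moves=[[[33,30,-2,0,0,-7.4],[33,30,-2,0,0,-7.4],[33,30,-2,0,0,-7.4],[33,30,-2,0,0,-7.4],[33,30,-2,0,0,-7.2]]], gripper=-0.15)

```text
clock: 0.6
eef_pos: [361.2, -361.1, 212.0]
eef_rot: [-2.62, 1.567, 1.79]
wrist_force: [0.1, -0.9, 0.1]
finger_gap: 57.7
```

jog_arm(moves=[[[33,30,-2,0,0,0],[33,30,-2,0,0,0],[33,30,-2,0,0,0],[33,30,-2,0,0,0],[33,30,-2,0,0,0]]])

```text
clock: 1.1
eef_pos: [531.5, -203.1, 200.7]
eef_rot: [-2.358, 1.566, 2.046]
wrist_force: [1.1, -0.5, -0.5]
finger_gap: 39.8
```

jog_arm(moves=[[[30,22,-20,0,0,0],[6,6,-20,0,0,0],[0,0,0,0,0,0]]])

```text
clock: 1.4
eef_pos: [571.4, -169.0, 158.2]
eef_rot: [-2.271, 1.565, 2.139]
wrist_force: [-0.1, 0.3, 0.1]
finger_gap: 40.1
```

```bash
cat > look.py <<'E'
import sys; from h import *
from scipy.spatial.transform import Rotation as Ro
n=sys.argv[1]; s=manip.read_state(); pr=P("wrist"); im,d=manip.camera("wrist"); np.savez(n+".npz",im=im,d=d,**{"R":pr[1],"t":pr[2]})
R=Ro.from_euler("xyz",s["eef_rot"]).as_matrix()
print(s["eef_pos"].round(1),"jaw deg",np.degrees(np.arctan2(R[1,2],R[0,2])).round(2),"down",R[:,0].round(3),"F",s["wrist_force"].round(2),s["clock"])
W=pts("wrist",d); H,S,V=cv2.split(cv2.cvtColor(im,cv2.COLOR_BGR2HSV))
m=(H>100)&(H<130)&(S>130)
for zl,zh in((30,56),(60,90)) if len(sys.argv)<3 else ():
    p=W[m&(W[...,2]>zl)&(W[...,2]<zh)]
    p=p[np.hypot(*(p[:,:2]-s["eef_pos"][:2]).T)<70]
    print(len(p),p.mean(0).round(1),np.median(p,0).round(1))
    r=cv2.minAreaRect(p[:,:2].astype(np.float32)); print(r)
cv2.imwrite(f"pics/{n}.png",cv2.convertScaleAbs(im,alpha=1.5))
E
python3 look.py w1
```

```text
[ 571.4 -169.   158.2] jaw deg -107.32 down [-0.003  0.005 -1.   ] F [-0.12  0.28  0.15] 1.4
1013 [ 570.9 -179.4   41.7] [ 571.3 -182.6   41.7]
((572.31689453125, -179.70989990234375), (103.49102783203125, 16.54529571533203), 73.40078735351562)
252 [ 571.9 -179.5   72.7] [ 572.4 -179.4   73.6]
((570.470458984375, -178.9053497314453), (9.535004615783691, 20.89995002746582), 73.49117279052734)
```

View pics/w1.png

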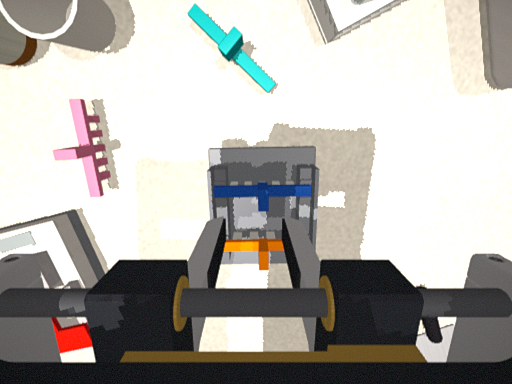

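The wrist view shows the blue strip at (263,190) with its tab to the right of the finger midline. The pink and turquoise look-alikes are at (85,150) and (232,45), clear of the approach. I'll go closer and look again.

jog_arm(moves=[[[-1,-7,-25,0,0,1],[0,0,-25,0,0,0],[0,0,-6,0,0,0],[0,0,0,0,0,0]]])

```text
clock: 1.85
eef_pos: [570.0, -180.4, 107.6]
eef_rot: [2.423, 1.567, 0.564]
wrist_force: [0.1, -0.3, 0.6]
finger_gap: 39.7
```

```bash
python3 look.py w2
```

```text
[ 570.  -180.4  107.6] jaw deg -106.48 down [ 0.003  0.002 -1.   ] F [ 0.08 -0.28  0.57] 1.85
1499 [ 571.2 -178.7   40.6] [ 571.6 -182.9   40.7]
((572.5296630859375, -178.95938110351562), (103.67823791503906, 16.539600372314453), 73.410400390625)
369 [ 572.  -178.7   71.6] [ 572.6 -178.7   72.4]
((570.36328125, -177.9228515625), (9.289573669433594, 21.423908233642578), 73.4837646484375)
```

View pics/w2.png

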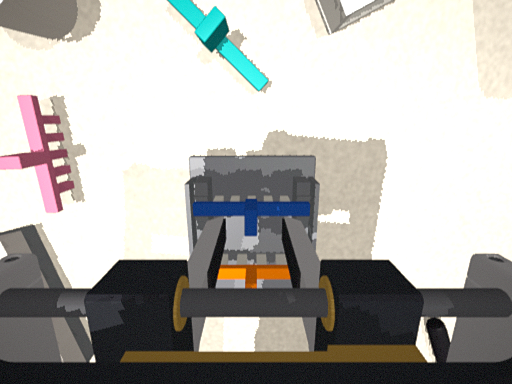

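Tab column 251 sits about 2 px left of the finger midline, so I'll correct by about 1.5 mm, descend and close.

jog_arm(moves=[[[1,1.5,-20,0,0,0],[0,0,-18,0,0,0],[0,0,-3,0,0,0],[0,0,0,0,0,0]]])

```text
clock: 2.3
eef_pos: [573.4, -180.9, 73.3]
eef_rot: [1.748, 1.558, -0.112]
wrist_force: [-0.4, 0.5, -0.3]
finger_gap: 39.9
```

jog_arm(moves=[[[0,0,0,0,0,0],[0,0,0,0,0,0],[0,0,0,0,0,0]]], gripper=-0.72, squeeze=25)

```text
clock: 2.6
eef_pos: [574.5, -181.5, 76.7]
eef_rot: [1.686, 1.554, -0.174]
wrist_force: [-0.5, 0.0, 0.3]
finger_gap: 19.4
```

```bash
cat > st.py <<'E'
from h import *
from scipy.spatial.transform import Rotation as Ro
for _ in range(1):
    s=manip.read_state(); R=Ro.from_euler("xyz",s["eef_rot"]).as_matrix()
    print(s["eef_pos"].round(2),"jaw",np.degrees(np.arctan2(R[1,2],R[0,2])).round(2),"down",R[:,0].round(4),"F",s["wrist_force"].round(2),"M",s["moment"].round(2),"gap",s["finger_gap"].round(1),"qd",s["qd"].round(3),s["clock"])
E
python3 st.py
```

```text
Traceback (most recent call last):
  File "st.py", line 5, in <module>
    print(s["eef_pos"].round(2),"jaw",np.degrees(np.arctan2(R[1,2],R[0,2])).round(2),"down",R[:,0].round(4),"F",s["wrist_force"].round(2),"M",s["moment"].round(2),"gap",s["finger_gap"].round(1),"qd",s["qd"].round(3),s["clock"])
                                                                                                                                                                         ^^^^^^^^^^^^^^^^^^^^^
AttributeError: 'float' object has no attribute 'round'
```

jog_arm(moves=[[[0,0,0,0,0,0]]])

```text
clock: 2.7
eef_pos: [574.7, -181.6, 77.3]
eef_rot: [1.681, 1.553, -0.179]
wrist_force: [0.7, -0.1, -0.1]
finger_gap: 14.2
```

```bash
python3 st.py
```

```text
Traceback (most recent call last):
  File "st.py", line 5, in <module>
    print(s["eef_pos"].round(2),"jaw",np.degrees(np.arctan2(R[1,2],R[0,2])).round(2),"down",R[:,0].round(4),"F",s["wrist_force"].round(2),"M",s["moment"].round(2),"gap",s["finger_gap"].round(1),"qd",s["qd"].round(3),s["clock"])
                                                                                                                                                                         ^^^^^^^^^^^^^^^^^^^^^
AttributeError: 'float' object has no attribute 'round'
```

jog_arm(moves=[[[0,0,0,0,0,0]]], gripper=-0.5)

```text
clock: 2.8
eef_pos: [574.8, -181.6, 77.6]
eef_rot: [1.674, 1.553, -0.186]
wrist_force: [-0.4, -0.4, -0.4]
finger_gap: 19.0
```

```bash
sed -i 's/s\["finger_gap"\].round(1)/round(float(s["finger_gap"]),1)/' st.py; python3 st.py; sed -i 's/print(s\["eef_pos"\]/print(s["joints"].round(3), s["eef_pos"]/' look.py; python3 look.py w3 
```

```text
[ 574.77 -181.61   77.57] jaw -106.58 down [ 0.0175 -0.0033 -0.9998] F [-0.42 -0.37 -0.36] M [ 0.03  0.05 -0.  ] gap 19.0 qd [-0.002 -0.003 -0.004 -0.002  0.001  0.   ] 2.8
[-0.368  0.559  1.515  0.004  1.05   1.49 ] [ 574.8 -181.6   77.6] jaw deg -106.58 down [ 0.017 -0.003 -1.   ] F [-0.42 -0.37 -0.36] 2.8
1360 [ 572.  -177.8   40. ] [ 574.8 -181.5   40.1]
((572.2608032226562, -179.26161193847656), (104.05672454833984, 17.081222534179688), 73.38814544677734)
497 [ 572.2 -179.1   71. ] [ 572.9 -179.1   72. ]
((570.9940185546875, -178.25550842285156), (16.81765365600586, 23.725601196289062), 53.47221374511719)
```

View pics/w3.png

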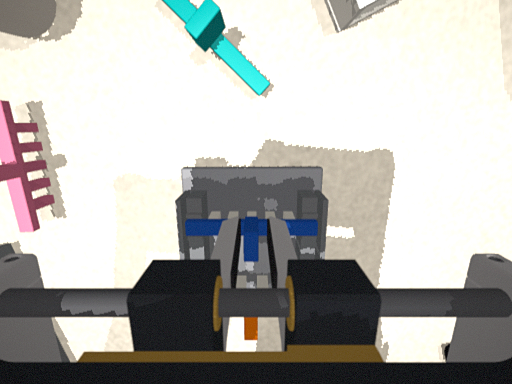

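jog_arm(moves=[[[-2.5,2,-6,0,1,0],[0,0,-6,0,0,0],[0,0,0,0,0,0]]])

```text
clock: 3.15
eef_pos: [571.8, -179.3, 64.2]
eef_rot: [-0.331, 1.567, -2.19]
wrist_force: [-0.5, 0.6, -0.1]
finger_gap: 23.4
```

```bash
python3 st.py
```

```text
[ 571.84 -179.27   64.22] jaw -106.57 down [-0.0022 -0.0031 -1.    ] F [-0.47  0.55 -0.08] M [0.04 0.02 0.02] gap 23.4 qd [ 0.004 -0.002 -0.007 -0.002  0.013  0.002] 3.15
```

Vertical and centred, with the tips at about 45 mm (bar top is 42). Closing now.

jog_arm(moves=[[[0,0,1,0,0,0],[0,0,0,0,0,0],[0,0,0,0,0,0],[0,0,0,0,0,0],[0,0,0,0,0,0]]], gripper=-1, squeeze=35)

```text
clock: 3.65
eef_pos: [571.8, -179.2, 65.0]
eef_rot: [-0.461, 1.567, -2.321]
wrist_force: [0.5, 0.2, -1.1]
finger_gap: 10.0
```

```bash
python3 st.py
```

```text
[ 571.77 -179.23   65.02] jaw -106.57 down [-0.0026 -0.0028 -1.    ] F [ 0.48  0.25 -1.12] M [ 0.06  0.01 -0.03] gap 10.0 qd [-0.001  0.001  0.     0.001  0.     0.001] 3.65
```

jog_arm(moves=[[[0,0,5,0,0,0],[0,0,15,0,0,0],[0,0,25,0,0,0],[0,0,30,0,0,0],[0,0,25,0,0,0]]])

```text
clock: 4.15
eef_pos: [570.1, -178.7, 168.7]
eef_rot: [-1.125, 1.563, -2.985]
wrist_force: [-0.1, 0.5, -1.0]
finger_gap: 9.4
```

```bash
python3 look.py w4 n;python3 st.py
```

```text
[-0.364  0.456  1.439 -0.004  1.252  1.498] [ 570.1 -178.7  168.7] jaw deg -106.57 down [-0.007 -0.001 -1.   ] F [-0.09  0.46 -0.99] 4.15
[ 571.43 -179.19  173.31] jaw -106.57 down [-0.0017 -0.0033 -1.    ] F [-0.26 -0.05  3.77] M [ 0.02 -0.01  0.  ] gap 9.9 qd [-0.     0.015  0.017  0.002 -0.099  0.001] 4.2
```

View pics/w4.png

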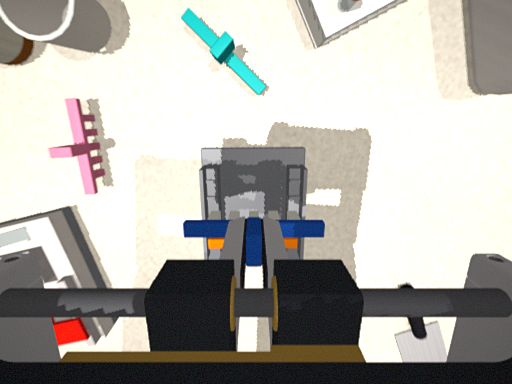

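jog_arm(moves=[[[-2,40,0,0,0,4.4],[-2,40,0,0,0,4.4],[-2,40,0,0,0,4.3],[-2,40,0,0,0,0],[-2,40,0,0,0,0]]])

```text
clock: 4.7
eef_pos: [561.4, 22.6, 181.6]
eef_rot: [1.1, 1.56, -0.529]
wrist_force: [1.5, 0.6, -1.5]
finger_gap: 9.6
```

jog_arm(moves=[[[-1,40,0,0,0,0],[-1,40,-5,0,0,0],[-1,36,-5,0,0,0],[0,0,0,0,0,0],[0,0,0,0,0,0]]])

```text
clock: 5.2
eef_pos: [557.4, 147.9, 177.4]
eef_rot: [1.375, 1.554, -0.249]
wrist_force: [0.1, -0.8, 0.2]
finger_gap: 9.8
```

```bash
python3 look.py w5 n;python3 st.py
```

```text
[ 0.199  0.392  1.51  -0.008  1.225  1.825] [557.4 147.9 177.4] jaw deg -93.04 down [ 0.016 -0.004 -1.   ] F [ 0.12 -0.78  0.18] 5.2
[557.39 147.72 177.46] jaw -93.07 down [ 0.016  -0.0039 -0.9999] F [ 0.59 -0.64 -1.41] M [ 0.01 -0.01  0.07] gap 9.8 qd [-0.028  0.001  0.003 -0.    -0.003 -0.006] 5.25
```

View pics/w5.png

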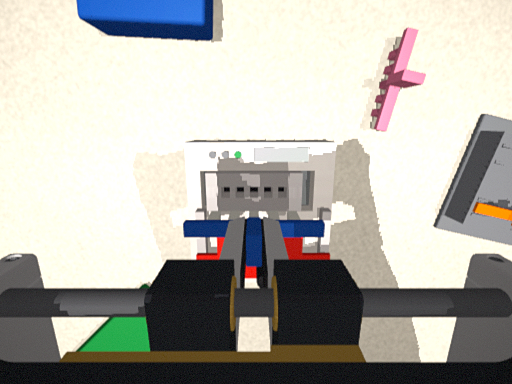

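The picture shows the strip held (tab at column 254) and five slots at about (227–281, 189), so they're nearly aligned. Measuring the slots by ray cast.

```bash
cat > slots.py <<'E'
import sys; from h import *
z=np.load(sys.argv[1]); im=z["im"]; p=manip.camera_params("wrist"); pr=(p,z["R"],z["t"]); r0,r1,c0,c1=map(int,sys.argv[2:6])
g=cv2.cvtColor(im,cv2.COLOR_BGR2GRAY); G=cv2.resize(g,None,fx=4,fy=4,interpolation=cv2.INTER_CUBIC)
m=np.zeros_like(G); m[4*r0:4*r1,4*c0:4*c1]=(G[4*r0:4*r1,4*c0:4*c1]<int(sys.argv[6]))*255
n,l,s,c=cv2.connectedComponentsWithStats(m); L=[]
for i in range(1,n):
    if s[i,4]<60: continue
    uv=[((x+.5)/4-.5) for x in (s[i,0]+s[i,2]/2-.5, s[i,1]+s[i,3]/2-.5)]
    q=ray("wrist",*uv,45,pr); L.append(q); print(s[i],np.round(uv,1),q.round(1))
L=np.array(L); print("mean",L.mean(0).round(2)); f=np.polyfit(L[:,1],L[:,0],1); print("row dir deg",90-np.degrees(np.arctan(f[0])))
E
python3 slots.py w5.npz 180 198 215 295 40; python3 -c "
import numpy as np;print(np.load('w5.npz')['im'][189,215:295,1])"
```

```text
[896 750  23  17 353] [226.4 189.1] [561.2 177.   45. ]
[948 750  27  16 423] [239.9 189. ] [560.6 162.   45. ]
[1001  750   30   17  481] [253.5 189.1] [559.6 146.8  45. ]
[1057  750   27   17  423] [267.1 189.1] [558.8 131.6  45. ]
[1113  750   23   16  339] [280.6 189. ] [558.2 116.6  45. ]
mean [559.7  146.81  45.  ]
row dir deg 87.01002614061812
[159 161 160  87  76  83  70  64  68  16   2  10   6   2  31  84  82  80
  78  80  74  68  20   0   7  11  10   0  22  79  80  80  79  83  80  24
   5   0   0   5   9   0  25  76  83  79  81  81  82  24   0   4   3   6
   7  21  64  72  81  80  80  82  81  33   9   8   5   0  17  67  67  66
  82  90 116 116 114 113 115 115]
```

```bash
cat > x.py <<'E'
from h import *
from scipy.spatial.transform import Rotation as Ro
z=np.load("w5.npz"); im=z["im"].astype(int); p=manip.camera_params("wrist"); pr=(p,z["R"],z["t"])
for c in (253,247):
    print(c,[(r,round(float(ray("wrist",c,r,45,pr)[0]),1),int(im[r,c].sum()//3)) for r in range(164,212)])
H,S,V=cv2.split(cv2.cvtColor(z["im"],cv2.COLOR_BGR2HSV)); b=(H>100)&(H<130)&(S>130)
T=np.array([557.4,147.9,177.4]); zb=T[2]-23
for c in (195,205,300,310):
    r=np.where(b[200:260,c])[0]+200; print("bar col",c,r.min(),r.max(),ray("wrist",c,r.min()-.5,zb,pr).round(1),ray("wrist",c,r.max()+.5,zb,pr).round(1))
for r in (224,228):
    c=np.where(b[r,170:340])[0]+170; a,e=ray("wrist",c.min()-.5,r,zb,pr),ray("wrist",c.max()+.5,r,zb,pr); print("bar row",r,c.min(),c.max(),a.round(1),e.round(1),((a+e)/2-T).round(1),np.linalg.norm(a-e).round(1))
d=z["d"]; W=pts("wrist",d); print("depth pts on insert rib col247",[ (r,W[r,247].round(1).tolist()) for r in (176,180,196,200)])
E
python3 x.py
```

```text
253 [(164, 587.8, 94), (165, 586.7, 97), (166, 585.6, 98), (167, 584.5, 99), (168, 583.4, 97), (169, 582.3, 100), (170, 581.2, 87), (171, 580.1, 68), (172, 579.0, 70), (173, 577.9, 75), (174, 576.8, 96), (175, 575.7, 113), (176, 574.6, 112), (177, 573.4, 113), (178, 572.3, 113), (179, 571.2, 111), (180, 570.1, 111), (181, 568.9, 112), (182, 567.8, 112), (183, 566.7, 110), (184, 565.5, 113), (185, 564.4, 113), (186, 563.2, 95), (187, 562.1, 46), (188, 561.0, 9), (189, 559.8, 1), (190, 558.7, 17), (191, 557.5, 39), (192, 556.4, 61), (193, 555.2, 70), (194, 554.0, 70), (195, 552.9, 70), (196, 551.7, 67), (197, 550.6, 84), (198, 549.4, 104), (199, 548.2, 113), (200, 547.1, 100), (201, 545.9, 83), (202, 544.7, 78), (203, 543.5, 77), (204, 542.3, 79), (205, 541.2, 80), (206, 540.0, 80), (207, 538.8, 79), (208, 537.6, 78), (209, 536.4, 79), (210, 535.2, 80), (211, 534.0, 84)]
247 [(164, 588.2, 95), (165, 587.1, 96), (166, 586.0, 97), (167, 584.9, 98), (168, 583.8, 98), (169, 582.7, 98), (170, 581.6, 88), (171, 580.5, 66), (172, 579.4, 67), (173, 578.2, 94), (174, 577.1, 113), (175, 576.0, 1
[... 523 characters left out ...]
, 542.7, 77), (205, 541.5, 80), (206, 540.3, 82), (207, 539.2, 80), (208, 538.0, 78), (209, 536.8, 77), (210, 535.6, 97), (211, 534.4, 161)]
bar col 195 221 235 [565.9 188.9 154.4] [554.3 190.2 154.4]
bar col 205 220 236 [566.2 181.7 154.4] [553.1 182.9 154.4]
bar col 300 220 236 [562.6 113.5 154.4] [549.4 113.7 154.4]
bar col 310 220 235 [562.2 106.3 154.4] [549.8 106.3 154.4]
bar row 224 184 323 [563.6 197.5 154.4] [558.2  96.6 154.4] [  3.5  -0.9 -23. ] 101.0
bar row 228 184 323 [560.6 197.8 154.4] [555.1  96.6 154.4] [  0.5  -0.7 -23. ] 101.4
depth pts on insert rib col247 [(176, [574.7, 153.0, 43.6]), (180, [570.1, 153.3, 43.3]), (196, [551.7, 154.4, 43.3]), (200, [547.2, 154.6, 44.1])]
```

jog_arm(moves=[[[-0.7,-0.4,-20,-0.2,0.9,0],[0,0,-20,0,0,0],[0,0,-18,0,0,0],[0,0,0,0,0,0],[0,0,0,0,0,0]]])

```text
clock: 5.75
eef_pos: [556.6, 142.2, 115.0]
eef_rot: [-0.329, 1.562, -1.959]
wrist_force: [0.5, 0.2, 1.4]
finger_gap: 10.0
```

```bash
python3 look.py w6 n;python3 st.py; python3 slots.py w6.npz 196 228 200 310 40 | tail -8; python3 -c "
import numpy as np;im=np.load('w6.npz')['im'];print(im[200:240,253,1])"
```

```text
[ 0.19   0.466  1.56  -0.009  1.121  1.824] [556.6 142.2 115. ] jaw deg -93.41 down [-0.003 -0.008 -1.   ] F [0.49 0.22 1.36] 5.75
[556.52 142.12 115.02] jaw -93.42 down [-0.0036 -0.0085 -1.    ] F [ 0.74  0.27 -0.9 ] M [-0.    0.01  0.03] gap 9.8 qd [ 0.009 -0.012 -0.008 -0.001  0.001  0.001] 5.8
[845 809  22  12 253] [213.5 203.2] [562.4 176.2  45. ]
[909 808  30  13 348] [230.5 203.1] [561.6 161.1  45. ]
[1041  808   34   11  338] [264.  202.9] [560.  131.4  45. ]
[ 977  871   78   41 2926] [253.5 222.4] [542.  141.8  45. ]
[ 800  881  118   31 3457] [214.2 223.6] [543.  177.4  45. ]
[1114  881  126   31 2740] [293.8 223.6] [538.5 105.3  45. ]
mean [553.48 144.49  45.  ]
row dir deg 84.70229920327552
[82 83 81 84 83 84 84 85 84 84 85 91 88 88 89 91 80 49 33 26 29 32 29 28
 26 29 31 31 30 30 30 31 30 30 28 33 35 32 35 37]
```

View pics/w6.png

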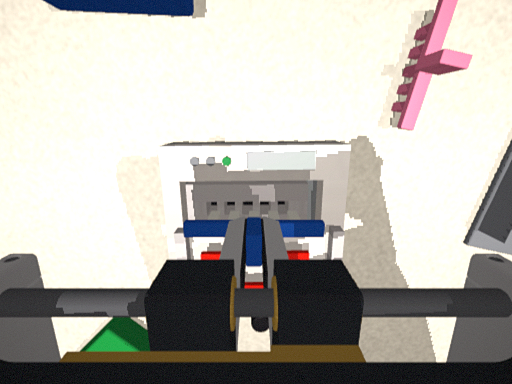

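jog_arm(moves=[[[0.2,3,0,0.5,-0.2,0.4],[0,2,-3,0,0,0],[0,0,-4,0,0,0],[0,0,0,0,0,0],[0,0,0,0,0,0]]])

```text
clock: 6.3
eef_pos: [557.7, 147.4, 109.6]
eef_rot: [2.073, 1.567, 0.449]
wrist_force: [-0.6, -0.5, -1.4]
finger_gap: 10.2
```

```bash
python3 st.py
```

```text
[557.68 147.37 109.56] jaw -93.01 down [ 0.0034  0.0016 -1.    ] F [-0.6  -0.53 -1.36] M [0.03 0.01 0.01] gap 10.2 qd [ 0.001  0.003  0.004 -0.    -0.001  0.   ] 6.3
```

Settled at y 147.4 and vertical. Lowering gently toward contact (expected near z 100).

jog_arm(moves=[[[-0.8,0,-4,0,0.2,0],[0,0,-3,0,0,0],[0,0,0,0,0,0]]])

```text
clock: 6.6
eef_pos: [556.8, 147.4, 102.0]
eef_rot: [-2.898, 1.569, 1.763]
wrist_force: [-0.7, -1.0, -0.5]
finger_gap: 10.0
```

jog_arm(moves=[[[0,0,-1,0,0,0],[0,0,-1,0,0,0],[0,0,0,0,0,0]]])

```text
clock: 6.9
eef_pos: [556.8, 147.4, 99.8]
eef_rot: [-2.802, 1.569, 1.858]
wrist_force: [1.2, 0.9, -0.9]
finger_gap: 9.5
```

jog_arm(moves=[[[0,0,-1,0,0,0],[0,0,-0.5,0,0,0],[0,0,0,0,0,0]]])

```text
clock: 7.2
eef_pos: [556.8, 147.4, 98.3]
eef_rot: [-2.954, 1.569, 1.706]
wrist_force: [0.5, -1.0, -0.6]
finger_gap: 9.8
```

jog_arm(moves=[[[0,0,-1,0,0,0],[0,0,-0.5,0,0,0],[0,0,0,0,0,0]]])

```text
clock: 7.5
eef_pos: [556.9, 147.4, 96.7]
eef_rot: [-2.994, 1.569, 1.666]
wrist_force: [0.6, 1.3, -0.7]
finger_gap: 10.0
```

jog_arm(moves=[[[0,0,-0.7,0,0,0],[0,0,-0.3,0,0,0],[0,0,0,0,0,0]]])

```text
clock: 7.8
eef_pos: [556.9, 147.4, 95.6]
eef_rot: [-3.02, 1.569, 1.64]
wrist_force: [1.3, -0.3, -0.6]
finger_gap: 9.5
```

```bash
python3 st.py
```

```text
[556.88 147.43  95.63] jaw -93.0 down [-1.0e-04  1.6e-03 -1.0e+00] F [ 1.33 -0.34 -0.55] M [ 0.01 -0.01 -0.02] gap 9.5 qd [ 0.001  0.     0.001 -0.    -0.001  0.   ] 7.8
```

4 mm below the insert's top with no reaction force, so the teeth look to be in the slots. Continuing gently.

jog_arm(moves=[[[0,0,-1.5,0,0,0],[0,0,-1.5,0,0,0],[0,0,0,0,0,0]]])

```text
clock: 8.1
eef_pos: [556.9, 147.4, 92.4]
eef_rot: [-3.013, 1.569, 1.647]
wrist_force: [0.1, -0.3, -0.9]
finger_gap: 9.7
```

jog_arm(moves=[[[0,0,-1.5,0,0,0],[0,0,-1.5,0,0,0],[0,0,0,0,0,0]]])

```text
clock: 8.4
eef_pos: [556.8, 147.4, 89.0]
eef_rot: [-2.931, 1.569, 1.729]
wrist_force: [-0.2, -0.5, -0.7]
finger_gap: 9.7
```

```bash
python3 st.py
```

```text
[556.84 147.41  89.01] jaw -93.0 down [-3.0e-04  1.6e-03 -1.0e+00] F [-0.23 -0.5  -0.65] M [ 0.04 -0.02 -0.  ] gap 9.7 qd [ 0.001 -0.001 -0.002 -0.     0.001 -0.001] 8.4
```

jog_arm(moves=[[[0,0,-2,0,0,0],[0,0,-2,0,0,0],[0,0,0,0,0,0]]])

```text
clock: 8.7
eef_pos: [556.8, 147.4, 84.6]
eef_rot: [-2.886, 1.569, 1.774]
wrist_force: [-0.2, -0.3, -1.2]
finger_gap: 9.9
```

jog_arm(moves=[[[0,0,-2,0,0,0],[0,0,-2,0,0,0],[0,0,0,0,0,0]]])

```text
clock: 9.0
eef_pos: [556.8, 147.4, 80.2]
eef_rot: [-2.864, 1.569, 1.796]
wrist_force: [0.5, -0.2, -1.1]
finger_gap: 9.7
```

jog_arm(moves=[[[0,0,-1,0,0,0],[0,0,-0.7,0,0,0],[0,0,0,0,0,0]]])

```text
clock: 9.3
eef_pos: [556.8, 147.4, 78.4]
eef_rot: [-2.878, 1.569, 1.782]
wrist_force: [-0.1, -0.3, -1.0]
finger_gap: 9.7
```

```bash
python3 st.py
```

```text
[556.83 147.4   78.38] jaw -93.0 down [-3.0e-04  1.6e-03 -1.0e+00] F [-0.13 -0.26 -1.02] M [ 0.03  0.02 -0.05] gap 9.7 qd [ 0.     0.    -0.     0.001  0.001  0.001] 9.3
```

Very smooth. Final millimetres, until it bears lightly on the insert.

jog_arm(moves=[[[0,0,-1,0,0,0],[0,0,-0.5,0,0,0],[0,0,0,0,0,0]]])

```text
clock: 9.6
eef_pos: [556.9, 147.4, 76.8]
eef_rot: [-2.968, 1.569, 1.692]
wrist_force: [-0.5, -0.6, -0.5]
finger_gap: 9.8
```

jog_arm(moves=[[[0,0,-0.5,0,0,0],[0,0,-0.3,0,0,0],[0,0,0,0,0,0]]])

```text
clock: 9.9
eef_pos: [556.9, 147.4, 76.0]
eef_rot: [-3.043, 1.569, 1.617]
wrist_force: [-0.3, 0.1, -0.3]
finger_gap: 9.5
```

jog_arm(moves=[[[0,0,-0.4,0,0,0],[0,0,0,0,0,0],[0,0,0,0,0,0]]])

```text
clock: 10.2
eef_pos: [557.0, 147.4, 75.9]
eef_rot: [3.02, 1.569, 1.397]
wrist_force: [-0.3, -0.5, -1.2]
finger_gap: 9.9
```

```bash
python3 st.py
```

```text
[557.02 147.41  75.88] jaw -93.0 down [ 3.0e-04  1.6e-03 -1.0e+00] F [-0.34 -0.49 -1.17] M [-0.05  0.04 -0.01] gap 9.9 qd [-0.001  0.    -0.003 -0.     0.001 -0.001] 10.2
```

jog_arm(moves=[[[0,0,-0.6,0,0,0],[0,0,0,0,0,0],[0,0,0,0,0,0]]])

```text
clock: 10.5
eef_pos: [557.1, 147.4, 75.6]
eef_rot: [2.854, 1.569, 1.231]
wrist_force: [-0.6, -0.4, 1.1]
finger_gap: 9.8
```

jog_arm(moves=[[[0,0,-0.6,0,0,0],[0,0,0,0,0,0],[0,0,0,0,0,0]]])

```text
clock: 10.8
eef_pos: [557.1, 147.4, 75.4]
eef_rot: [2.723, 1.569, 1.1]
wrist_force: [-1.3, -0.5, 3.0]
finger_gap: 9.8
```

```bash
python3 st.py
```

```text
[557.15 147.41  75.37] jaw -92.99 down [ 8.0e-04  1.6e-03 -1.0e+00] F [-1.32 -0.48  3.01] M [-0.13  0.3  -0.04] gap 9.8 qd [-0.001 -0.001 -0.001  0.    -0.     0.   ] 10.8
```

The bar bears on the insert at 3 N, at z 75.4 against the 76 predicted. Releasing.

jog_arm(moves=[[[0,0,0.3,0,0,0],[0,0,0,0,0,0],[0,0,0,0,0,0],[0,0,0,0,0,0]]], gripper=-0.45)

```text
clock: 11.2
eef_pos: [557.1, 147.5, 75.1]
eef_rot: [2.827, 1.569, 1.204]
wrist_force: [-0.1, -0.6, 0.5]
finger_gap: 26.1
```

jog_arm(moves=[[[0,0,5,0,0,0],[0,0,15,0,0,0],[0,0,25,0,0,0],[0,0,25,0,0,0],[0,0,0,0,0,0]]])

```text
clock: 11.7
eef_pos: [557.0, 147.4, 150.9]
eef_rot: [2.597, 1.568, 0.974]
wrist_force: [0.6, -0.7, -0.0]
finger_gap: 25.8
```

jog_arm(moves=[[[-40,4,0,0,0,0],[-30,0,0,0,0,0],[0,0,0,0,0,0],[0,0,0,0,0,0]]])

```text
clock: 12.1
eef_pos: [485.2, 151.4, 152.3]
eef_rot: [2.22, 1.567, 0.596]
wrist_force: [-0.1, 0.1, 0.1]
finger_gap: 26.1
```

```bash
python3 look.py w7 n; python3 st.py; python3 - <<'E'
from h import *
z=np.load("w7.npz");d=z["d"];im=z["im"];p=manip.camera_params("wrist");v,u=np.mgrid[:384,:512]
W=(np.stack([(u-p["cx"])/p["fx"]*d,(v-p["cy"])/p["fy"]*d,d],-1)-z["t"])@z["R"]
H,S,V=cv2.split(cv2.cvtColor(im,cv2.COLOR_BGR2HSV)); b=(H>100)&(H<130)&(S>130)&(np.hypot(W[...,0]-557,W[...,1]-147)<65)
q=W[b&(W[...,2]<65)]; print("bar",len(q),q.mean(0).round(1)); f=np.linalg.lstsq(np.c_[q[:,1]-147,np.ones(len(q))],q[:,2],rcond=None)[0]; print("z slope along y, z mid",f)
q=W[b&(W[...,2]>70)]; print("tab",q.mean(0).round(1),q[:,2].max())
E
```

```text
[0.23  0.279 1.725 0.002 1.134 1.852] [485.2 151.4 152.3] jaw deg -93.02 down [ 0.003  0.002 -1.   ] F [-0.13  0.07  0.06] 12.1
[485.31 151.36 152.14] jaw -93.02 down [ 0.0032  0.0023 -1.    ] F [-0.12 -0.26 -0.28] M [ 0.05  0.   -0.02] gap 26.0 qd [-0.008  0.022 -0.014 -0.     0.001 -0.001] 12.15
bar 1210 [554.9 147.4  50.1]
z slope along y, z mid [1.24747910e-03 5.01359681e+01]
tab [536.9 146.4 156.4] 310.8926628747133
```

View pics/w7.png

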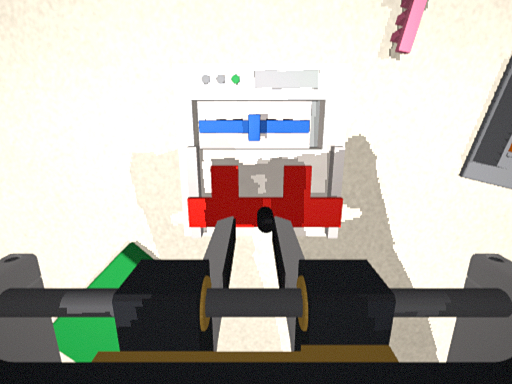

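The strip sits level in the insert at (254,127), and the knob is at (266,219), right of the finger midline.

```bash
python3 - <<'E'
from h import *
z=np.load("w7.npz");im=z["im"];d=z["d"];p=manip.camera_params("wrist");pr=(p,z["R"],z["t"]);v,u=np.mgrid[:384,:512]
g=im.max(2); m=((g<60)&(v>200)&(v<236)&(u>255)&(u<276))
W=(np.stack([(u-p["cx"])/p["fx"]*d,(v-p["cy"])/p["fy"]*d,d],-1)-z["t"])@z["R"]
t=m&(W[...,2]>85)&(W[...,2]<100); print(t.sum(),W[t].mean(0).round(1),u[t].min(),u[t].max(),v[t].min(),v[t].max())
print(ray("wrist",u[t].mean(),v[t].mean(),93,pr).round(1))
E
```

```text
211 [473.1 141.7  90.7] 257 272 215 232
[474.  141.7  93. ]
```

jog_arm(moves=[[[-12,-10,-5,0,0.1,0],[0,0,-20,0,0,0],[0,0,0,0,0,0],[0,0,0,0,0,0]]], gripper=-0.2)

```text
clock: 12.55
eef_pos: [476.1, 140.9, 127.2]
eef_rot: [2.376, 1.567, 0.751]
wrist_force: [-0.2, 0.0, 0.7]
finger_gap: 37.8
```

```bash
python3 look.py w8 n
```

```text
[0.213 0.288 1.78  0.002 1.071 1.836] [476.1 140.9 127.2] jaw deg -93.08 down [ 0.003  0.003 -1.   ] F [-0.24  0.02  0.7 ] 12.55
```

View pics/w8.png

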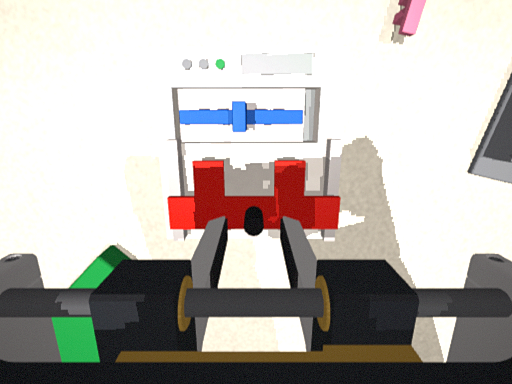

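The knob (254,220) is centred between the fingers, and the tab (239,115) lies between the tine gap columns 224–275. Descending and gripping.

jog_arm(moves=[[[-3,0,-20,0,0.1,0],[0,0,-15,0,0,0],[0,0,-4,0,0,0],[0,0,0,0,0,0],[0,0,0,0,0,0]]])

```text
clock: 13.1
eef_pos: [475.9, 141.5, 90.6]
eef_rot: [2.188, 1.564, 0.563]
wrist_force: [0.2, 0.7, 0.1]
finger_gap: 37.8
```

```bash
python3 st.py
```

```text
[475.92 141.51  90.62] jaw -93.08 down [ 0.0056  0.0035 -1.    ] F [0.15 0.69 0.1 ] M [ 0.01 -0.02  0.01] gap 37.8 qd [ 0.001 -0.003 -0.01  -0.002  0.009 -0.   ] 13.1
```

jog_arm(moves=[[[-2.5,0,-5,0,0.3,0],[0,0,0,0,0,0]]])

```text
clock: 13.3
eef_pos: [473.9, 141.7, 86.5]
eef_rot: [2.798, 1.567, 1.174]
wrist_force: [0.5, 0.4, -0.1]
finger_gap: 37.6
```

jog_arm(moves=[[[0,0,0,0,0,0],[0,0,0,0,0,0],[0,0,0,0,0,0],[0,0,0,0,0,0],[0,0,0,0,0,0]]], gripper=-0.9, squeeze=15)

```text
clock: 13.8
eef_pos: [474.1, 141.3, 87.1]
eef_rot: [2.568, 1.567, 0.943]
wrist_force: [0.2, 1.1, -0.8]
finger_gap: 15.4
```

```bash
python3 st.py
```

```text
[474.07 141.26  87.13] jaw -93.07 down [ 0.0023  0.0032 -1.    ] F [ 0.16  1.15 -0.8 ] M [ 0.1   0.02 -0.  ] gap 15.4 qd [-0.001  0.001 -0.001 -0.002 -0.    -0.001] 13.8
```

jog_arm(moves=[[[4,-0.2,0,0,0,0],[5,-0.3,0,0,0,0],[5,-0.3,0,0,0,0],[5,-0.3,0,0,0,0],[0,0,0,0,0,0]]])

```text
clock: 14.3
eef_pos: [494.4, 140.2, 87.1]
eef_rot: [2.936, 1.567, 1.311]
wrist_force: [-1.5, -1.3, 1.9]
finger_gap: 15.9
```

```bash
python3 st.py
```

```text
[494.4  140.22  87.09] jaw -93.07 down [ 9.0e-04  3.4e-03 -1.0e+00] F [-1.49 -1.3   1.89] M [-0.26  0.08 -0.03] gap 15.9 qd [ 0.003 -0.     0.002 -0.002 -0.004  0.001] 14.3
```

jog_arm(moves=[[[4,-0.2,0,0,0,0],[4,-0.2,0,0,0,0],[4,-0.2,0,0,0,0],[3,-0.2,0,0,0,0],[0,0,0,0,0,0]]])

```text
clock: 14.8
eef_pos: [510.9, 139.4, 87.1]
eef_rot: [2.943, 1.567, 1.318]
wrist_force: [-1.4, -1.3, 1.8]
finger_gap: 15.9
```

jog_arm(moves=[[[3,-0.2,0,0,0,0],[3,-0.2,0,0,0,0],[3,-0.2,0,0,0,0],[0,0,0,0,0,0]]])

```text
clock: 15.2
eef_pos: [520.6, 138.9, 87.1]
eef_rot: [2.923, 1.567, 1.298]
wrist_force: [-0.2, 0.2, 0.7]
finger_gap: 15.5
```

```bash
python3 st.py
```

```text
[520.61 138.86  87.1 ] jaw -93.07 down [ 0.001   0.0037 -1.    ] F [-0.23  0.21  0.75] M [-0.11  0.15  0.02] gap 15.5 qd [ 0.    -0.001  0.002  0.002 -0.004  0.002] 15.2
```

46.6 mm travelled, past the bar without blocking. Pressing on to the stop.

jog_arm(moves=[[[2,-0.1,0,0,0,0],[1.5,-0.1,0,0,0,0],[0,0,0,0,0,0]]])

```text
clock: 15.5
eef_pos: [523.2, 138.8, 87.1]
eef_rot: [-2.503, 1.567, 2.156]
wrist_force: [-1.3, -1.2, 2.6]
finger_gap: 15.8
```

jog_arm(moves=[[[1.5,-0.1,0,0,0,0],[1,0,0,0,0,0]]])

```text
clock: 15.7
eef_pos: [523.7, 138.7, 86.9]
eef_rot: [-1.885, 1.562, 2.774]
wrist_force: [-10.7, -0.8, 8.1]
finger_gap: 15.7
```

```bash
python3 st.py
```

```text
[523.73 138.71  86.95] jaw -93.05 down [-0.0081  0.0031 -1.    ] F [-10.73  -0.76   8.11] M [-0.23  1.97  0.01] gap 15.7 qd [-0.002  0.014 -0.017  0.002  0.033 -0.004] 15.7
```

Hard stop at 49.7 mm with 10.7 N. Releasing, rising and checking.

jog_arm(moves=[[[0.5,0,0,0,0,0],[0,0,0,0,0,0],[0,0,0,0,0,0],[0,0,0,0,0,0]]], gripper=-0.2)

```text
clock: 16.1
eef_pos: [525.2, 138.8, 87.0]
eef_rot: [-2.053, 1.564, 2.606]
wrist_force: [0.0, 0.8, -0.2]
finger_gap: 37.5
```

jog_arm(moves=[[[0,0,10,0,0,0],[0,0,20,0,0,0],[0,0,40,0,0,0],[0,0,40,0,0,0],[-40,0,20,0,0,0]]])

```text
clock: 16.6
eef_pos: [485.0, 138.2, 220.9]
eef_rot: [-1.793, 1.561, 2.865]
wrist_force: [0.4, 0.5, 0.0]
finger_gap: 37.6
```

jog_arm(moves=[[[-45,0,0,0,0,0],[-10,0,0,0,0,0],[0,0,0,0,0,0],[0,0,0,0,0,0]]])

```text
clock: 17.0
eef_pos: [427.6, 138.5, 227.1]
eef_rot: [-3.036, 1.566, 1.622]
wrist_force: [0.5, 0.4, -0.6]
finger_gap: 37.8
```

```bash
python3 look.py w9 n; python3 st.py; python3 - <<'E'
from h import *
im,d=manip.camera("top"); o=np.load("top0.npz")["im"]
a=[cv2.convertScaleAbs(cv2.resize(x[100:260,150:420],None,fx=1.9,fy=1.9,interpolation=cv2.INTER_CUBIC),alpha=1.6) for x in (im,)][0]
w=cv2.convertScaleAbs(np.load("w9.npz")["im"][:260,100:400],alpha=1.5)
cv2.imwrite("pics/end.png",np.hstack([a,cv2.resize(w,(int(300*304/260),304))])[:, :860][:, :800])
E
```

```text
[0.229 0.071 1.786 0.005 1.284 1.852] [427.6 138.5 227.1] jaw deg -93.09 down [-0.     0.005 -1.   ] F [ 0.45  0.43 -0.59] 17.0
[427.85 138.46 227.04] jaw -93.1 down [-4.e-04  5.e-03 -1.e+00] F [0.24 0.1  0.66] M [0.07 0.04 0.01] gap 37.4 qd [-0.003  0.02  -0.004  0.    -0.003  0.   ] 17.05
```

View pics/end.png

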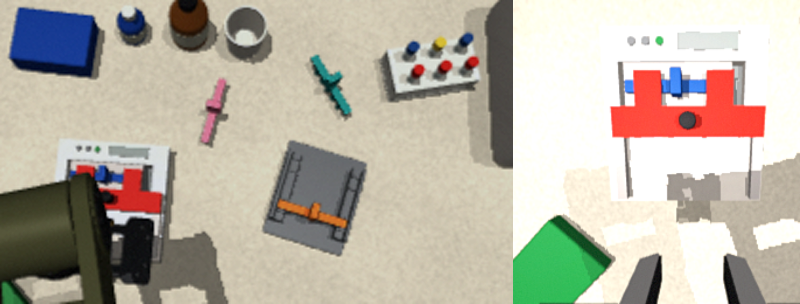

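The tines lie over the bar on both sides of the tab, with the knob at (687,120) and tab at (676,82). The orange strip and bystanders are in place. One numeric check of yoke travel, then I'll hand in.

```bash
python3 - <<'E'
from h import *
z=np.load("w9.npz");im=z["im"];d=z["d"];p=manip.camera_params("wrist");pr=(p,z["R"],z["t"]);v,u=np.mgrid[:384,:512]
W=(np.stack([(u-p["cx"])/p["fx"]*d,(v-p["cy"])/p["fy"]*d,d],-1)-z["t"])@z["R"]
H,S,V=cv2.split(cv2.cvtColor(im,cv2.COLOR_BGR2HSV))
k=(V<60)&(W[...,2]>85)&(W[...,2]<100)&(np.hypot(W[...,0]-523,W[...,1]-139)<20)
b=(H>100)&(H<130)&(S>130)&(W[...,2]>75)&(W[...,2]<95)&(np.hypot(W[...,0]-557,W[...,1]-147)<25)
r=((H<8)|(H>172))&(S>150)&(W[...,2]>50)&(np.hypot(W[...,0]-540,W[...,1]-140)<90)
for n,m in(("knob",k),("tab",b),("red",r)): q=W[m]; print(n,len(q),q.mean(0).round(1),np.percentile(q,[1,99],axis=0).round(1).tolist())
E
```

```text
knob 157 [520.1 138.   91.2] [[513.5, 131.1, 89.2], [526.5, 144.6, 92.9]]
tab 212 [553.8 147.   83. ] [[543.4, 142.3, 81.2], [564.5, 152.2, 84.7]]
red 4678 [529.7 139.   61. ] [[504.7, 65.3, 57.5], [566.9, 211.5, 89.2]]
```

```bash
python3 -c "
from cell import manip
print(manip.sign_off())"
```

```text
the job is handed in; nothing more can be done
None
```

The blue strip is seated in the incubator block and the red yoke is fully home over it. The job is handed in at about 17 s on the clock, with the arm clear and the gripper open.

- **Strip:** I lifted it straight out of the stand and lowered it in small steps. All five cuvettes entered their slots without any contact force until the bar touched the insert at about 3 N. The grip height then was 75.4 mm, against 76 mm predicted. In the wrist camera's depth picture the bar lay level and the tab top read about 84.7 mm (85 expected). The bar itself read about 50 mm instead of 53 mm; that camera had also read the bar about 1.5 mm low in the stand.
- **Yoke:** It passed over the bar unhindered and came up against its stop at about 50 mm of travel, with about 11 N. The knob then measured about 33 mm from the row, against 35 mm nominal, which is within the camera's error.
- **Bench:** The last pictures show the orange strip, the look-alikes and the bystanders in view where they were. The spatula was outside the final crop, but the arm never went down near it.
- **Disagreements on the way:** The top camera read positions about 4 mm off from the wrist camera. The arm also drifted about 5 mm along the row while descending to the insert. I corrected for both before the strip went in.

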